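Gauge the retainer's thickness at the spring clip

TASK

Check the thickness of the pink retainer in the spring-clip holder: pick up the steel taper gauge by its handle and, with the blade level and flat on the lower jaw, slide it tip first into the flared mouth on the side away from the retainer until it drags snugly between both jaws. Do not force it: the upper jaw must stay pressed on the retainer, the retainer must not shift, and the hemostat, finger rest and tin stay where they are. Finish while still holding the gauge by its handle at that depth; do not let go.

Things in the scene. Friction and masses are not known exactly. Their poses are not given: they have to be found in the camera images.
- gauge: Steel taper gauge, 145 mm long, 90 g, lying flat. x runs along it to the blade tip, z up. Origin: middle of the dark ribbed handle's underside. Handle: flat-sided, 70 mm long (x -35 to +35), 14 mm wide (y), 20 mm tall; grip it across its width. Bright blade: x 50 to 110 mm, 12 mm wide, flat underside 6 mm above the handle's underside.
- gauge_tip (a point): Middle of the lower edge of the blade's tip, 110 mm ahead of the gauge's origin and 6 mm above its underside; axes as the gauge. The blade's upper face slopes: 2 mm thick at the tip, 1 mm more every 10 mm, 8 mm at the shank.
- holder: Spring-clip holder fixed to the counter. Origin: middle of its dark base's underside (100 x 110 x 12 mm), z up. Two level aluminium jaw plates, 70 mm wide in x. The retainer sticks out of their +y end; the flared mouth for the gauge faces -y, so the gauge goes in along +y. Guide pins, springs and a black knob stand at x = -28 mm, 140 mm high; the jaws are clear from x = -20 to +35 mm.
- mouth (a point): Entry point for the gauge: on the top of the lower jaw, 55 mm above the counter, at holder x = +5 mm, y = -30 mm, straight below the edge where the upper jaw's flat underside begins. Axes as the holder: +y points into the jaws.
- lower_jaw: Fixed lower jaw plate, 5 mm thick, flat top 55 mm above the counter from holder y = -36 to +42 mm; before y = -36 mm a lip 12 mm long slopes down at 35 degrees. Origin on its top, above the holder's origin; axes as the holder.
- jaw (a joint): Height of the sprung upper jaw plate, sliding up and down on its pins (m): 0 = jaws 4.8 mm apart, more = wider. Springs and weight press it on the retainer with about 18 N. The jaws stand 3.6 to 4.6 mm apart, depending on where the retainer is pinched. Pushing the blade too far lifts the jaw off the retainer.
- jaw_face (a point): Middle of the upper jaw's flat underside, which runs from holder y = -30 to +30 mm; before -30 mm a lip 12 mm long slopes up at 38 degrees, so the mouth funnels in. The blade drags once its tip is 15 to 27 mm past the mouth point. Friction is about 0.6, so pushing the wedged blade on takes 1.2 to 1.4 times the jaw's force on it: a push of 6 to 8 N is snug, 20 N is forcing it.
- retainer: Pink acrylic retainer with steel wire bow and clasps: a loose plate 40 mm wide and 44 mm long, 3.4 mm thick at its inner end, 6 mm at its rounded outer end, lying on the lower jaw and pinched by the upper one. Origin: middle of its underside; y points out of the clip.
- hemostat: Gold-toned hemostat lying flat, 125 mm long, 52 mm wide at the rings, 6 mm high; origin near its middle on the counter, x towards its jaws. Leave it alone.
- finger_rest: Violet silicone finger rest, a saddle block 56 x 32 x 24 mm; origin at the middle of its underside. Leave it alone.
- tin: Round aluminium tin, 66 mm across and 26 mm high; origin at the middle of its underside. Leave it alone.
There are look-alikes about, which are no part of the job. Of the things like the holder, leave any that is green; of the rest the smaller one is meant.

How it is judged (in metres and radians):
On the way, in this order (a step that is already met when the one before it is completed fails the run):
1. the gauge is held in the fingers, lifted clear of the counter (height (world z) of gauge above 0.03 m and contact force between the fingers and gauge above 2 N), for 0.2 s.
2. the blade tip has entered the mouth between the jaws (y of gauge_tip in the frame of mouth above 0.005 m and x of gauge_tip in the frame of mouth between -0.022 and 0.022 m and z of gauge_tip in the frame of mouth between -0.003 and 0.005 m and angle between the x axis of gauge and the y axis of holder, either way round below 0.2 rad), for 0.1 s.
At the end, for the whole second after the job is handed in: Fingers hold the gauge by its handle (over 3 N; TCP within 40 mm of its middle) at rest, level to 0.12 rad, in line to 0.2 rad; tip 8 mm or more past the mouth point, within 22 mm sideways; each jaw presses the blade with over 1 N; the upper jaw still presses the retainer with over 1 N (y of gauge_tip in the frame of mouth above 0.008 m and x of gauge_tip in the frame of mouth between -0.022 and 0.022 m and z of gauge_tip in the frame of mouth between -0.003 and 0.005 m and angle between the x axis of gauge and the y axis of holder, either way round below 0.2 rad and angle between gauge's own z axis and vertical below 0.12 rad and contact force between gauge and jaw above 1 N and contact force between gauge and lower_jaw above 1 N and contact force between jaw and retainer above 1 N and contact force between the fingers and gauge above 3 N and linear speed of gauge below 0.01 m/s and x of the grasp point in the frame of gauge between -0.04 and 0.04 m); the arm keeps its last pose, push and grip.
It fails at once if the upper jaw is pried open by some 3 mm (value of joint jaw above 0.003 m).
It fails at once if the retainer is shifted in the clip by more than 6 mm (distance of retainer from where it was at the start of the episode above 0.006 m).
It fails at once if the hemostat, finger rest or tin is moved by more than 15 mm (distance of any of hemostat, finger_rest, tin from where it was at the start of the episode above 0.015 m).
It also fails if it takes over 40 s, if anything falls off the work surface, if the arm or the gripper's body presses on something with over 40 N, if the wrist force passes 120 N, or if a joint passes its speed limit or range.

ROBOT

A 6-joint arm with a two-finger parallel gripper is mounted at the origin on the work surface. World frame = base frame: x ahead of the robot, y to its left, z up, the work surface at z = 0. Lengths are in mm, angles in degrees, forces in N, time in s.
With the tool pointing down it reaches from about 300 to 850 mm from the base axis. Payload 4.2 kg.
Tool frame: the origin (TCP) lies between the finger pads, 19 mm behind the fingertips; this is the grasp point; z points along the fingers, y is the direction in which the jaws open and shut (so a half turn about z gives the same grasp; the last joint's range is limited). The gripper opens to 91 mm and grips with 3 to 60 N. Pads are 32 mm wide; open, the fingers measure 118 mm over their backs; the gripper's body (76 mm by 178 mm) begins 60 mm behind the grasp point.
Start: joints at [-72.594, 18.312, 89.639, -0, 72.044, -1.146], TCP at [182.951, -545.133, 232.776] pointing down, gripper open.
Joint ranges: [-177.97, 177.97], [-48.28, 115.42], [12.27, 149.76], [-77.06, 257.06], [2.81, 150.46], [-146.56, 146.56]. Speed limits (degrees/s): [147.25, 147.25, 180, 180, 180, 180].

INTERFACE

Orientations are given as [roll, pitch, yaw] about the fixed x, y, z axes, in that order (R = Rz(yaw) Ry(pitch) Rx(roll)).
In Python, from workcell import env, grab_frame, camera_params, spotter gives the robot as it stands. The module is installed in compiled form; this text tells all that it offers.
- The arm moves only by the shell command python3 -m jog 'ROWS' [FORCE]. ROWS is text: rows parted by semicolons, each of 7 numbers parted by spaces: the turn, a rotation vector about the world's x, y, z in units of 5 degrees (1.0 is 5 degrees), then the shift along the world's x, y, z in units of 25 mm (1.0 is 25 mm), then the opening, from 0 (shut) to 1 (fully open). A call has 1 to 5 rows; each row is the pose to reach, as a shift and turn from the pose commanded when the call began; what a row does not reach only later rows make up. A row lasts 1/8 s, in which the tool goes at most 62.5 mm and 10.7 degrees, less where a joint would pass 70% of its speed; a pose out of reach is approached as far as the arm can. A call with a gripper value outside its range is refused whole. The fingers move at their own pace and stop on an object; FORCE is the grip in N (left out, the last holds). Time passes only in rows, so rows that repeat a pose let the fingers close. It gives the time, the measured TCP pose, the force and the opening at its end, in the units of the state.
- env.state(): the state, without advancing time (a new reading comes with each control period).
- grab_frame(name): name is "scene" or "top"; returns the picture (480x640x3 uint8, red, green, blue); there is no depth.
- camera_params(name): a dict with "K" (3x3 intrinsics, pixels), "rvec" (rotation vector, rad) and "tvec" (3), from world to camera coordinates, as OpenCV has them. Camera axes: x right, y down, z forward; pixel columns grow to the right and rows downward; lengths in mm; the calibration is good to about 2 mm. A picture is of the moment at which its call begins. camera_params takes no time and is no camera call.
- env.job_done(): hands the job in, once; it reports no verdict.
Trained networks look in the newest picture that a camera, given by its name, has taken for a name from the list of things; names that differ only in an ending like _2 or _b are one class to them, and where a whole thing is asked for, a point or a joint stands for the part that bears it (a point fixed in the world has none). Each returns a list of dicts, best first, with "conf" (0 to 1); they miss things now and then, are a little off and sometimes report something else, mostly with a low value. They report only what shows in the picture. A call takes as long as a camera call. They do not tell look-alikes from the thing itself.
- spotter.look_for(query, camera): "box" ([left, top, width, height] in pixels, round what is visible of it).
- spotter.trace(query, camera): "region" (480x640 bool, what is visible of it) and "box" ([left, top, width, height] in pixels, round what is visible of it).
The state is a dict: "time_s": time; "qpos": joint angles; "qvel": joint speeds; "effort": joint torques, N m; "ee_pos": TCP position; "ee_rot": TCP orientation; "force": force on the tool from outside, world axes, zero at the start; "torque": the same for the moment, N m; "gripper_width": finger opening in mm.
Only numpy, scipy, OpenCV 4.12 (cv2) and the standard library are available. Lean on these libraries where they do the work, as an engineer would, in place of code of your own. Each camera call takes 0.05 s, during which the arm holds its last target. There are 200 camera calls.

## Working session

There is one attempt and no reset: what is moved stays moved. The work goes in short steps, Python scripts to look and compute and a shell command to move; the robot and the scene stay as the last step left them, time stands still between calls to the robot, and variables do not carry over. Pictures are saved under pics/ and viewed, about 8 in all and at most 12, crops included, and the job is handed in when it is done.

```bash
mkdir -p pics; cat > h.py <<'E'
import numpy as np, cv2
from workcell import env, grab_frame, camera_params, spotter
def cam(n):
    p=camera_params(n); return np.array(p["K"],float),np.array(p["rvec"],float).ravel(),np.array(p["tvec"],float).ravel()
def ray(n,uv,z):
    K,r,t=cam(n); R=cv2.Rodrigues(r)[0]; c=-R.T@t
    uv=np.atleast_2d(uv).astype(float); d=(R.T@np.linalg.inv(K)@np.c_[uv,np.ones(len(uv))].T).T
    return c+d*((z-c[2])/d[:,2])[:,None]
def proj(n,P):
    K,r,t=cam(n); return cv2.projectPoints(np.atleast_2d(P).astype(float),r,t,K,None)[0].reshape(-1,2)
def save(n,f,im=None,crop=None,s=1):
    im=grab_frame(n) if im is None else im
    if crop: x,y,w,h=crop; im=im[y:y+h,x:x+w]
    if s!=1: im=cv2.resize(im,None,fx=s,fy=s,interpolation=cv2.INTER_CUBIC)
    cv2.imwrite("pics/"+f,im[:,:,::-1])
E
python3 - <<'E'
from h import *
a=grab_frame("scene");b=grab_frame("top")
save("","s0.png",a);save("","t0.png",b)
for n in("scene","top"):
    K,r,t=cam(n);print(n,K[0,0],-cv2.Rodrigues(r)[0].T@t)
    for q in("gauge","holder","retainer","hemostat","finger_rest","tin"):
        print(n,q,[(np.round(d["box"]).astype(int).tolist(),round(d["conf"],2)) for d in spotter.look_for(q,n)][:4])
print(env.state())
E
```

```text
scene 534.569972700538 [1000.70141935  360.31870158  836.80846719]
scene gauge [([258, 131, 39, 45], 0.62)]
scene holder [([258, 305, 119, 133], 0.91), ([376, 253, 74, 93], 0.9), ([457, 207, 70, 95], 0.63)]
scene retainer [([434, 296, 20, 22], 0.65)]
scene hemostat [([336, 189, 52, 34], 0.73), ([432, 296, 19, 24], 0.4)]
scene finger_rest [([268, 261, 36, 27], 0.84), ([391, 252, 52, 68], 0.62)]
scene tin [([198, 212, 33, 29], 0.82), ([331, 186, 54, 39], 0.41)]
top 436.01196081925224 [516.33638982 -49.3198048  804.18093626]
top gauge [([421, 295, 82, 27], 0.64)]
top holder [([176, 211, 73, 70], 0.86), ([144, 308, 73, 73], 0.79), ([190, 87, 94, 89], 0.72)]
top retainer [([176, 241, 16, 18], 0.64)]
top hemostat [([312, 276, 31, 70], 0.71)]
top finger_rest [([318, 177, 26, 30], 0.89)]
top tin [([410, 168, 42, 38], 0.57), ([317, 178, 28, 28], 0.3)]
{'time_s': 0.7, 'qpos': array([-7.25940861e+01,  1.83092207e+01,  8.96386531e+01, -7.89530529e-05,
        7.20429007e+01, -1.14542667e+00]), 'qvel': array([ 0.02999639, -0.08919982,  0.12650779, -0.04829597,  0.02771648,
        0.01967073]), 'effort': array([-1.34153070e-04, -4.12233067e+01, -2.32192308e+01,  7.28567177e-02,
        3.74955917e-02, -3.55223861e-06]), 'ee_pos': array([ 182.94950091, -545.13922979,  232.80516578]), 'ee_rot': array([1.79990778e+02, 2.59515797e-04, 1.85513649e+01]), 'force': array([-0.87273382, -0.32549213,  0.34275715]), 'torque': array([ 0.03352029,  0.04845522, -0.06315737]), 'gripper_width': 91.59764033995529}
```

View pics/s0.png

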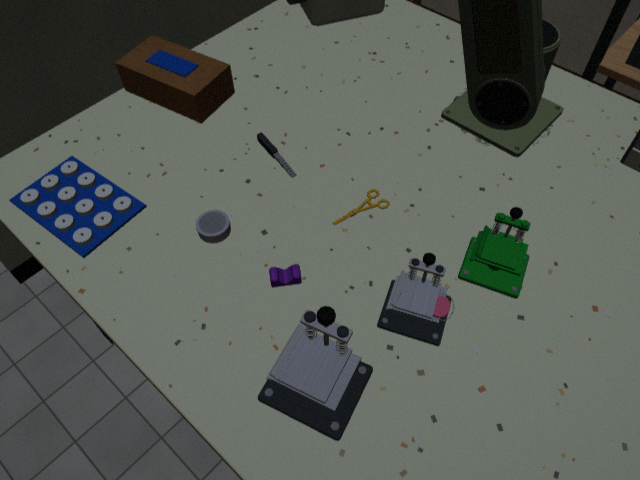

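View pics/t0.png

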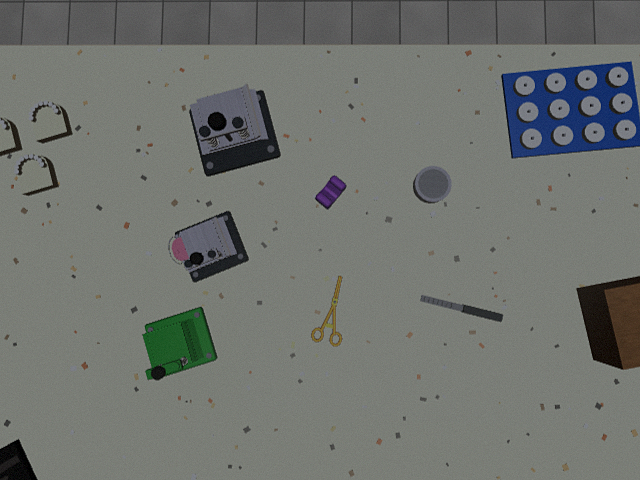

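Top view candidates: large grey holder (233,130), green holder (180,342), and small grey holder with the pink retainer (212,246). I choose the small one. There is only one gauge, at (462,307), with its blade tip to the left at about (421,298). Next I'll measure both.

```bash
python3 - <<'E'
from h import *
im=grab_frame("top"); im2=grab_frame("scene")
for n in("top","scene"):
    for q in("gauge","retainer"):
        for d in spotter.trace(q,n)[:1]:
            m=d["region"].astype(np.uint8); ys,xs=np.nonzero(m)
            print(n,q,d["conf"],m.sum(),cv2.minAreaRect(np.c_[xs,ys].astype(np.float32)))
    
d=[d for d in spotter.trace("holder","top")]
for e in d:
    if abs(e["box"][0]-176)<15 and abs(e["box"][1]-211)<15:
        ys,xs=np.nonzero(e["region"]);print("holder",cv2.boxPoints(cv2.minAreaRect(np.c_[xs,ys].astype(np.float32))))
a=cv2.resize(im[200:290,160:260],None,fx=6,fy=6,interpolation=cv2.INTER_CUBIC)
b=cv2.resize(im[285:330,410:510],None,fx=6,fy=6,interpolation=cv2.INTER_CUBIC)
im=np.vstack([a*1,b])[:,:]
cv2.imwrite("pics/c1.png",im[:590+220][:, :, ::-1][:540]); 
c=im2[235:350,360:470]
A=np.clip(a.astype(float)*1.6,0,255).astype(np.uint8); B=np.clip(b.astype(float)*1.6,0,255).astype(np.uint8)
out=np.zeros((580,800,3),np.uint8); A4=cv2.resize(A,(400,360)); B4=cv2.resize(B,(400,180)); C4=cv2.resize(np.clip(c*1.6,0,255).astype(np.uint8),(400,418),interpolation=cv2.INTER_CUBIC)
out[:360,:400]=A4; out[370:550,:400]=B4; out[:418,400:]=C4
save("","c2.png",out)
E
```

```text
top gauge 0.65 541 ((461.1090087890625, 307.6105041503906), (82.96897888183594, 8.666675567626953), 15.64224624633789)
top retainer 0.5 252 ((178.5821990966797, 249.7191925048828), (22.58894157409668, 12.52340316772461), 69.44395446777344)
scene gauge 0.73 395 ((275.52056884765625, 154.44522094726562), (53.91266632080078, 9.473973274230957), 47.121097564697266)
scene retainer 0.61 257 ((442.5411682128906, 307.064697265625), (13.449688911437988, 21.801511764526367), 12.52880859375)
holder [[170.91736 232.79018]
 [230.07077 209.4873 ]
 [250.07712 260.27264]
 [190.9237  283.57553]]
```

View pics/c2.png

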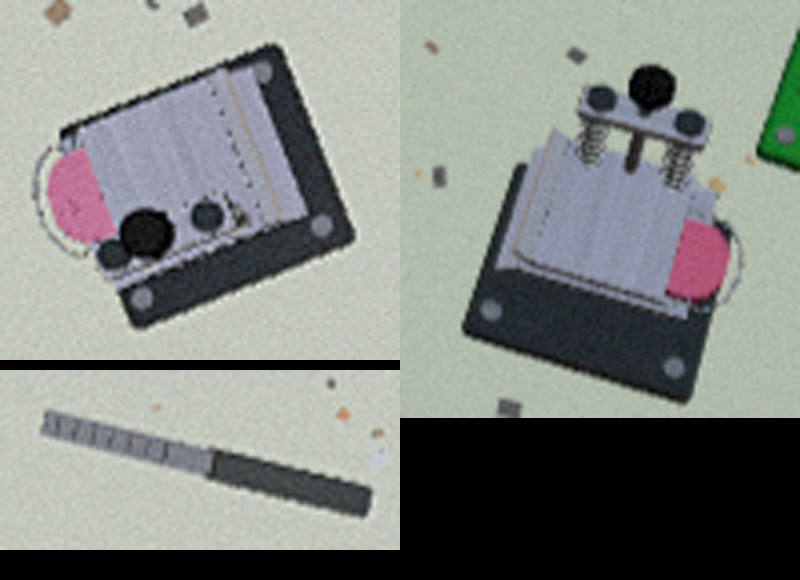

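The crop confirms the small grey holder: the retainer is on its left in the top view and the mouth on its right. The base corners in top pixels are about (228.8,210.5), (248.8,259.5) and (194.3,282). The gauge's tip is at (421,298) and its handle end at (502,318).

```bash
python3 - <<'E'
from h import *
from scipy.optimize import least_squares
def fit(obs,p0):
    def f(p):
        c,s=np.cos(p[2]),np.sin(p[2]); r=[]
        for n,P,uv in obs:
            w=[p[0]+c*P[0]-s*P[1],p[1]+s*P[0]+c*P[1],P[2]]
            r+=list(proj(n,w)[0]-uv)
        return np.array(r)
    o=least_squares(f,p0); print(np.round(o.x[:2],1),np.degrees(o.x[2]).round(2)); print(np.round(o.fun,1).reshape(-1,2).tolist()); return o.x
z=12
T=[("top",(50,-55,z),(228.75,210.5)),("top",(-50,-55,z),(248.75,259.5)),("top",(-50,55,z),(194.25,282))]
S=[("scene",(50,55,z),(439.8,345.8)),("scene",(50,-55,z),(377.3,325.8))]
P=ray("top",[[212,246]],12)[0]; d=ray("top",[[177,258]],12)[0]-P; y0=np.arctan2(d[1],d[0])-np.pi/2
for o in (T,S,T+S): p=fit(o,[P[0],P[1],y0])
c,s=np.cos(p[2]),np.sin(p[2])
print("mouth",p[0]+c*5+s*30,p[1]+s*5-c*30)
G=[("top",(110,0,8),(421,298.1)),("top",(35,0,20),(462.6,308)),("top",(-35,0,20),(502.25,317.9))]
P=ray("top",[[482,313]],20)[0]; d=ray("top",[[421,298]],8)[0]-P
g=fit(G,[P[0],P[1],np.arctan2(d[1],d[0])])
for Q in((110,0,8),(-35,0,20),(35,0,20)):
    c,s=np.cos(g[2]),np.sin(g[2]);print(proj("scene",[g[0]+c*Q[0]-s*Q[1],g[1]+s*Q[0]+c*Q[1],Q[2]]))
print("base etc",[ (q,np.round(ray("top",[uv],5)[0])) for q,uv in dict(hem=(327,310),rest=(331,192),tin=(432,184),big=(233,130),green=(180,342)).items()])
im=grab_frame("scene"); save("","g.png",im,(245,120,70,70),8)
E
```

```text
[558.8 163.8] 23.21
[[0.2, -1.1], [0.5, 0.1], [-0.8, 0.9]]
[561.  168.2] 22.29
[[0.4, 0.1], [-0.4, -0.2]]
[559.7 165.4] 23.3
[[-0.7, -1.6], [-0.3, -0.5], [-1.6, 0.5], [0.1, -1.8], [-0.9, -1.0]]
mouth 576.2053534605403 139.79228172573818
[ 443.8 -324.1] 76.98
[[-0.7, -0.3], [0.7, 0.3], [0.0, -0.1]]
[[294.21010612 175.48666414]]
[[258.82381207 132.83418086]]
[[275.22167253 150.91757317]]
base etc [('hem', array([445., -49.,   5.])), ('rest', array([661., -54.,   5.])), ('tin', array([ 677., -240.,    5.])), ('big', array([778., 131.,   5.])), ('green', array([384., 218.,   5.]))]
```

View pics/g.png

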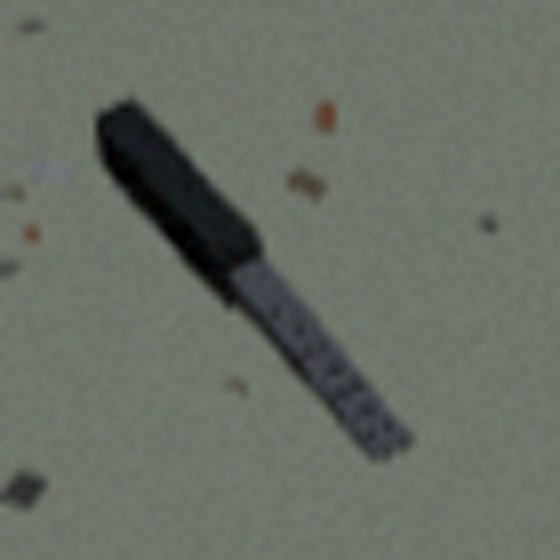

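The scene view shows the gauge tip at about (294.4,175.6), matching the prediction of (294.2,175.5). Before moving, I'll triangulate the big holder's knob, since the gripper body may pass close to it.

```bash
python3 - <<'E'
from h import *
def tri(a,b):
    M=[]
    for n in("top","scene"):
        K,r,t=cam(n);M.append(K@np.c_[cv2.Rodrigues(r)[0],t])
    X=cv2.triangulatePoints(M[0],M[1],np.array(a,float),np.array(b,float)).ravel();X=X[:3]/X[3]
    print(np.round(X),proj("top",X)-a)
tri((216.5,121),(326.5,316))   # big knob
tri((160+147/4,200+232/4),(360+252/3.636,235+88/3.636)) # small knob
# final body rectangle, gauge offset -10 grip
y=np.radians(23.3);c,s=np.cos(y),np.sin(y)
for P in((5,-130),(94,-168),(94,-92),(-84,-168),(-84,-92)):
    print(P,559.7+c*P[0]-s*P[1],165.4+s*P[0]+c*P[1])
E
```

```text
[736. 118. 172.] [[-0.18356161  0.15177435]]
[533. 155. 129.] [[-0.35981586  0.29346574]]
(5, -130) 615.713147239901 47.97969793821349
(94, -168) 712.4856042768283 48.282285175280066
(94, -92) 682.424146082043 118.0842101573547
(-84, -168) 549.0021483977588 -22.124814280927723
(-84, -92) 518.9406902029734 47.677110701146916
```

```bash
python3 -m jog '0 0 2 2.5 2.3 0 1; 0 0 4 5 4.6 0 1; 0 0 6 7.5 6.8 0 1; 0 0 8 9 7.8 0 1; 0 0 10 10.4 8.84 -4 1'
```

```text
time_s: 1.72
ee_pos: [407.8, -354.3, 189.6]
ee_rot: [179.4, 0.2, 69.0]
force: [0.2, -0.4, -1.4]
gripper_width: 91.3
```

```bash
python3 -m jog '0 0 0 0 0 0 1; 0 0 0 0 0 0 1' 20
```

```text
time_s: 1.98
ee_pos: [403.9, -354.8, 187.2]
ee_rot: [180.0, 0.0, 68.5]
force: [-0.5, -1.2, 0.1]
gripper_width: 91.3
```

```bash
python3 -m jog '0 0 1.7 1.56 1.03 -2 1; 0 0 1.7 1.56 1.03 -4.3 1; 0 0 1.7 1.56 1.03 -4.3 1' 20; python3 - <<'E'
from h import *
im=grab_frame("scene"); save("","a.png",im,(210,80,140,120),5)
print(env.state()["ee_pos"],env.state()["ee_rot"])
E
```

```text
time_s: 2.35
ee_pos: [440.2, -327.8, 76.7]
ee_rot: [-179.6, -0.2, 76.9]
force: [0.5, 0.1, 1.6]
gripper_width: 90.9
[ 441.95757243 -329.34651209   79.3780072 ] [-1.79903563e+02 -2.59425001e-02  7.69323756e+01]
```

View pics/a.png

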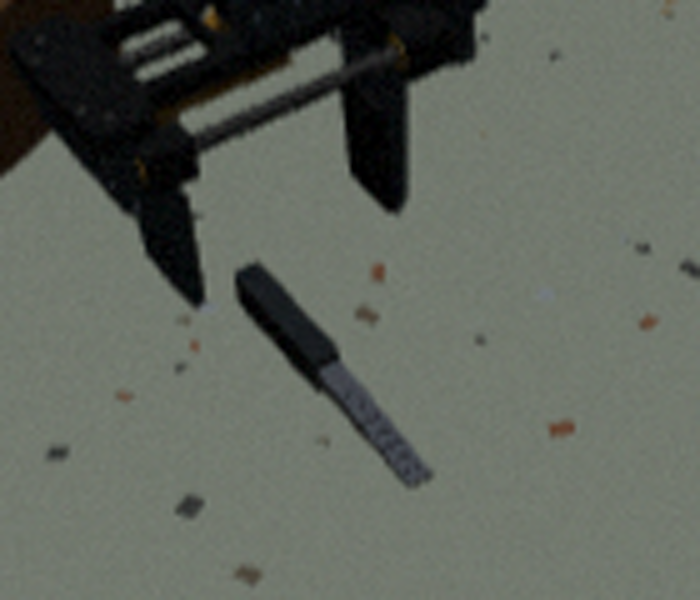

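The fingers straddle the handle, which lies between the fingertips at about (250,300) and (390,210) in the crop. I'll descend and grip.

```bash
python3 -m jog '0 0 0 0 0 -1.6 1; 0 0 0 0 0 -2.34 1; 0 0 0 0 0 -2.34 1; 0 0 0 0 0 -2.34 0; 0 0 0 0 0 -2.34 0' 30;  python3 -m jog '0 0 0 0 0 0 0; 0 0 0 0 0 0 0; 0 0 0 0 0 0 0;0 0 0 0 0 0 0' 30
```

```text
time_s: 3.02
ee_pos: [443.8, -329.6, 22.6]
ee_rot: [179.8, 0.1, 77.0]
force: [-0.5, 0.5, 1.3]
gripper_width: 73.9
time_s: 3.52
ee_pos: [442.9, -328.4, 20.6]
ee_rot: [-180.0, -0.0, 77.1]
force: [0.6, -0.5, 0.2]
gripper_width: 34.0
```

```bash
python3 -m jog '0 0 0 0 0 0 0; 0 0 0 0 0 0 0; 0 0 0 0 0 0 0;0 0 0 0 0 0 0;0 0 0 0 0 0 0' 30;  python3 -m jog '0 0 0 0 0 .5 0; 0 0 0 0 0 1 0; 0 0 0 0 0 2 0;0 0 0 0 0 3 0;0 0 0 0 0 3.4 0' 30
```

```text
time_s: 4.15
ee_pos: [442.9, -328.5, 20.6]
ee_rot: [180.0, -0.0, 77.1]
force: [0.2, 0.1, -1.1]
gripper_width: 14.0
time_s: 4.78
ee_pos: [443.7, -329.0, 108.0]
ee_rot: [179.8, 0.1, 77.1]
force: [0.5, 1.0, -0.2]
gripper_width: 13.6
```

```bash
python3 -m jog '0 0 1.4 1.2 2.0 0 0; 0 0 2.8 2.3 4 0 0; 0 0 4.2 3.5 6 0 0; 0 0 5.6 4.7 8 0 0; 0 0 7 5.9 10 0 0' 30; python3 -m jog '0 0 0 0 0 0 0; 0 0 0 0 0 0 0' 30
```

```text
time_s: 5.4
ee_pos: [590.9, -76.7, 105.6]
ee_rot: [-180.0, -0.0, 112.3]
force: [1.5, -0.9, -0.8]
gripper_width: 13.7
time_s: 5.65
ee_pos: [589.7, -78.6, 105.3]
ee_rot: [-179.9, -0.0, 112.1]
force: [-0.0, 0.1, -0.7]
gripper_width: 14.0
```

```bash
python3 -m jog '0 0 .24 .9 1.5 0 0; 0 0 .24 1.91 3.04 -.5 0; 0 0 .24 1.91 3.04 -1 0; 0 0 .24 1.91 3.04 -1 0' 30; python3 - <<'E'
from h import *
a=grab_frame("scene");b=grab_frame("top")
s=env.state();print(s["ee_pos"],s["ee_rot"])
p=s["ee_pos"];y=np.radians(s["ee_rot"][2])
for d,z in((115,-14.6+2),(115,-14.6),(55,-6.6),(40,-.6)):
    P=p+[d*np.cos(y),d*np.sin(y),z]; print(d,proj("top",P),proj("scene",P))
A=cv2.resize(b[190:290,170:290],None,fx=3.3,fy=3.3,interpolation=cv2.INTER_CUBIC)
B=cv2.resize(a[230:350,340:460],None,fx=3.3,fy=3.3,interpolation=cv2.INTER_CUBIC)
o=np.zeros((400,800,3),np.uint8);o[:A.shape[0],:A.shape[1]]=A;o[:B.shape[0],400:400+B.shape[1]]=B
save("","m.png",np.clip(o*1.6,0,255).astype(np.uint8))
E
```

```text
time_s: 6.15
ee_pos: [636.3, -4.0, 79.2]
ee_rot: [-179.8, -0.1, 113.2]
force: [-0.8, -0.2, -0.8]
gripper_width: 13.8
[637.31209323  -4.1284806   80.69933099] [-1.79946425e+02 -3.04897750e-03  1.13133270e+02]
115 [[239.3686171  224.93217929]] [[376.75826912 283.46646367]]
115 [[239.60497861 225.05396533]] [[376.67140067 284.09308673]]
55 [[271.46247881 210.9361508 ]] [[342.91305111 271.77281551]]
40 [[279.26611339 207.01782225]] [[334.56788167 267.4194617 ]]
```

View pics/m.png

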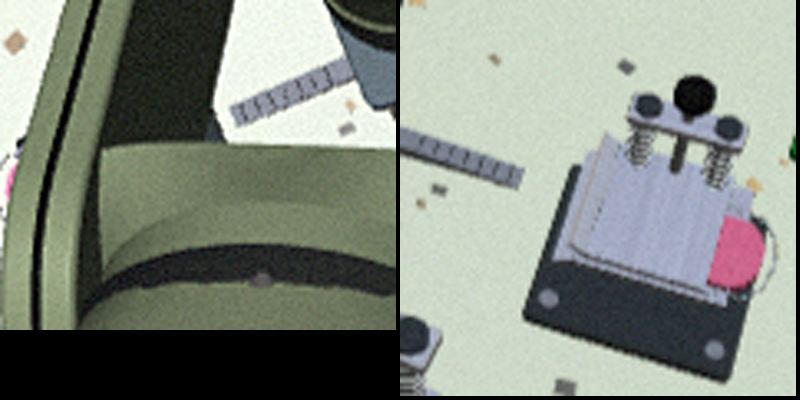

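The tip is at (376.7,284.0) in the scene view and (240.9,225.2) in the top view, within about 2 mm of prediction. Now I'll lower and approach the mouth.

```bash
python3 -m jog '0 0 0 0 0 -.4 0; 0 0 0 0 0 -.4 0; 0 0 0 -.28 .65 -.4 0; 0 0 0 -.55 1.29 -.4 0; 0 0 0 -.55 1.29 -.4 0' 40; python3 -m jog '0 0 0 0 0 0 0; 0 0 0 0 0 0 0'; python3 - <<'E'
from h import *
a=grab_frame("scene")
P=[];ss=[]
for i in range(3):
    grab_frame("scene"); s=env.state();P.append(s["ee_pos"]);ss.append(s["force"])
print(np.mean(P,0),np.mean(ss,0))
save("","n.png",np.clip(a[220:340,330:450]*1.6,0,255).astype(np.uint8),None,5)
E
```

```text
time_s: 6.88
ee_pos: [623.6, 31.7, 70.9]
ee_rot: [-180.0, -0.0, 113.4]
force: [-0.3, -0.6, -1.1]
gripper_width: 13.3
time_s: 7.12
ee_pos: [624.6, 29.6, 70.8]
ee_rot: [180.0, 0.0, 113.2]
force: [-0.0, 0.4, -1.4]
gripper_width: 13.4
[624.53254232  29.47903846  70.65484975] [ 0.42401798  0.35488709 -1.28911585]
```

View pics/n.png

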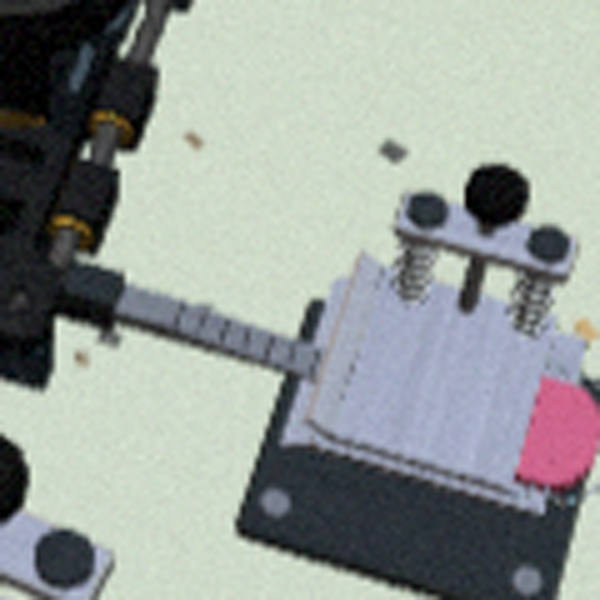

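The tip is entering under the upper lip at crop (310,360), centred in the clear part of the jaws. Advancing gently while watching the force.

```bash
cat > f.py <<'E'
from h import *
P=[];F=[]
for i in range(6):
    grab_frame("scene"); s=env.state();P.append(s["ee_pos"]);F.append(s["force"])
y=np.radians(113.3);u=np.array([np.cos(y),np.sin(y),0]);p=np.mean(P,0);f=np.mean(F,0)
m=np.array([576.2,139.8,55])
d=p-m; print("pos",p.round(1),"rot",s["ee_rot"].round(2),"tip past mouth",round(d@u+115,1),"lat",round(d@[np.sin(y),-np.cos(y),0],1),"Falong",round(f@u,2),"F",f.round(2),"w",round(s["gripper_width"],1))
E
python3 -m jog '0 0 0 -.06 .15 0 0; 0 0 0 -.13 .29 0 0; 0 0 0 -.19 .44 0 0; 0 0 0 -.19 .44 0 0'; python3 f.py
```

```text
time_s: 7.82
ee_pos: [619.5, 41.2, 70.7]
ee_rot: [180.0, -0.0, 113.3]
force: [0.4, -0.1, -0.6]
gripper_width: 13.5
pos [619.7  40.8  70.7] rot [179.99   0.   113.24] tip past mouth 6.9 lat 0.8 Falong 0.15 F [ 0.12  0.21 -1.29] w 13.7
```

```bash
python3 -m jog '0 0 0 0 0 -.02 0; 0 0 0 0 0 -.03 0; 0 0 0 0 0 -.03 0'; python3 f.py;  python3 -m jog '0 0 0 0 0 -.01 0; 0 0 0 0 0 -.02 0; 0 0 0 0 0 -.02 0'; python3 f.py
```

```text
time_s: 8.5
ee_pos: [619.6, 40.7, 69.9]
ee_rot: [180.0, -0.0, 113.2]
force: [1.0, 0.2, -1.4]
gripper_width: 13.1
pos [619.6  40.8  69.9] rot [179.99  -0.   113.25] tip past mouth 6.9 lat 0.7 Falong 0.01 F [ 0.32  0.15 -0.87] w 13.8
time_s: 9.18
ee_pos: [619.7, 40.8, 69.5]
ee_rot: [180.0, -0.0, 113.2]
force: [0.3, -0.4, 0.1]
gripper_width: 13.6
pos [619.7  40.8  69.5] rot [179.99   0.   113.25] tip past mouth 6.9 lat 0.8 Falong -0.17 F [ 0.24 -0.08  0.16] w 14.0
```

Fz has risen by about 1.4 N, so the blade is resting on the lower jaw. Sliding in.

```bash
python3 -m jog '0 0 0 -.04 .09 0 0; 0 0 0 -.08 .18 0 0; 0 0 0 -.1 .24 0 0; 0 0 0 -.1 .24 0 0'; python3 f.py
```

```text
time_s: 9.98
ee_pos: [617.1, 47.1, 69.5]
ee_rot: [180.0, -0.0, 113.3]
force: [0.9, 0.2, 0.2]
gripper_width: 14.0
pos [617.1  47.   69.4] rot [ 1.7999e+02 -3.0000e-02  1.1324e+02] tip past mouth 13.6 lat 0.8 Falong 0.27 F [0.23 0.39 0.82] w 13.7
```

```bash
python3 -m jog '0 0 0 -.02 .04 0 0; 0 0 0 -.03 .07 0 0; 0 0 0 -.03 .07 0 0'; python3 f.py
```

```text
time_s: 10.65
ee_pos: [616.5, 48.4, 69.5]
ee_rot: [180.0, 0.0, 113.3]
force: [-0.2, -1.4, 0.9]
gripper_width: 14.0
pos [616.5  48.4  69.5] rot [1.7999e+02 1.0000e-02 1.1325e+02] tip past mouth 15.1 lat 0.9 Falong -1.52 F [ 0.54 -1.43  1.27] w 13.8
```

```bash
python3 -m jog '0 0 0 -.01 .02 0 0; 0 0 0 -.02 .04 0 0; 0 0 0 -.02 .04 0 0'; python3 f.py; python3 -m jog '0 0 0 -.01 .02 0 0; 0 0 0 -.016 .037 0 0; 0 0 0 -.016 .037 0 0'; python3 f.py
```

```text
time_s: 11.32
ee_pos: [615.9, 49.6, 69.4]
ee_rot: [180.0, -0.0, 113.3]
force: [0.9, -0.7, 1.3]
gripper_width: 13.9
pos [615.9  49.6  69.4] rot [ 1.7999e+02 -1.0000e-02  1.1325e+02] tip past mouth 16.5 lat 0.8 Falong -0.52 F [ 0.34 -0.42  1.26] w 13.7
time_s: 12.0
ee_pos: [615.5, 50.5, 69.4]
ee_rot: [180.0, 0.0, 113.3]
force: [1.2, -1.6, 1.3]
gripper_width: 13.7
pos [615.5  50.5  69.4] rot [180.    -0.   113.25] tip past mouth 17.4 lat 0.7 Falong -1.64 F [ 0.89 -1.4   1.86] w 13.9
```

```bash
python3 -m jog '0 0 0 -.01 .02 0 0; 0 0 0 -.016 .037 0 0; 0 0 0 -.016 .037 0 0'; python3 f.py; python3 -m jog '0 0 0 -.01 .02 0 0; 0 0 0 -.016 .037 0 0; 0 0 0 -.016 .037 0 0'; python3 f.py
```

```text
time_s: 12.68
ee_pos: [615.0, 51.4, 69.4]
ee_rot: [180.0, -0.0, 113.3]
force: [-0.5, -1.4, 2.3]
gripper_width: 13.9
pos [615.1  51.4  69.4] rot [ 1.7999e+02 -1.0000e-02  1.1325e+02] tip past mouth 18.5 lat 0.7 Falong -1.47 F [ 0.84 -1.24  1.82] w 13.8
time_s: 13.35
ee_pos: [614.7, 52.4, 69.4]
ee_rot: [180.0, -0.0, 113.3]
force: [0.4, -1.1, 1.9]
gripper_width: 13.8
pos [614.7  52.3  69.4] rot [179.99  -0.   113.25] tip past mouth 19.5 lat 0.8 Falong -1.3 F [ 0.38 -1.25  2.1 ] w 13.8
```

```bash
python3 -m jog '0 0 0 -.01 .02 0 0; 0 0 0 -.016 .037 0 0; 0 0 0 -.016 .037 0 0'; python3 f.py
```

```text
time_s: 14.02
ee_pos: [614.3, 53.3, 69.4]
ee_rot: [180.0, 0.0, 113.3]
force: [-0.1, -2.1, 1.0]
gripper_width: 13.6
pos [614.3  53.3  69.4] rot [180.    -0.   113.25] tip past mouth 20.5 lat 0.7 Falong -1.68 F [ 0.5  -1.62  1.74] w 13.9
```

```bash
python3 -m jog '0 0 0 -.01 .02 0 0; 0 0 0 -.016 .037 0 0; 0 0 0 -.016 .037 0 0'; python3 f.py
```

```text
time_s: 14.7
ee_pos: [613.8, 54.2, 69.4]
ee_rot: [180.0, -0.0, 113.3]
force: [-0.6, -1.3, 1.8]
gripper_width: 13.5
pos [613.9  54.2  69.4] rot [ 1.7999e+02 -1.0000e-02  1.1325e+02] tip past mouth 21.5 lat 0.7 Falong -2.0 F [ 0.79 -1.84  2.01] w 13.8
```

```bash
python3 -m jog '0 0 0 -.01 .02 0 0; 0 0 0 -.016 .037 0 0; 0 0 0 -.016 .037 0 0'; python3 f.py
```

```text
time_s: 15.38
ee_pos: [613.5, 55.1, 69.4]
ee_rot: [180.0, -0.0, 113.3]
force: [0.6, -1.7, 2.6]
gripper_width: 14.0
pos [613.5  55.1  69.4] rot [-1.8000e+02 -1.0000e-02  1.1325e+02] tip past mouth 22.5 lat 0.7 Falong -1.54 F [ 0.53 -1.45  1.9 ] w 13.8
```

```bash
python3 -m jog '0 0 0 -.01 .02 0 0; 0 0 0 -.016 .037 0 0; 0 0 0 -.016 .037 0 0'; python3 f.py
```

```text
time_s: 16.05
ee_pos: [613.1, 56.1, 69.4]
ee_rot: [180.0, -0.0, 113.3]
force: [0.4, -1.8, 1.6]
gripper_width: 13.9
pos [613.1  56.1  69.4] rot [ 1.8000e+02 -1.0000e-02  1.1325e+02] tip past mouth 23.5 lat 0.7 Falong -1.67 F [ 0.61 -1.56  1.8 ] w 14.3
```

```bash
python3 -m jog '0 0 0 -.01 .02 0 0; 0 0 0 -.016 .037 0 0; 0 0 0 -.016 .037 0 0'; python3 f.py
```

```text
time_s: 16.73
ee_pos: [612.7, 57.0, 69.4]
ee_rot: [180.0, -0.0, 113.3]
force: [2.2, -1.5, 2.1]
gripper_width: 13.7
pos [612.7  57.   69.4] rot [180.    -0.   113.25] tip past mouth 24.5 lat 0.7 Falong -1.79 F [ 1.01 -1.51  2.07] w 13.9
```

```bash
python3 -m jog '0 0 0 -.01 .02 0 0; 0 0 0 -.016 .037 0 0; 0 0 0 -.016 .037 0 0'; python3 f.py
```

```text
time_s: 17.4
ee_pos: [612.3, 57.8, 69.4]
ee_rot: [180.0, 0.0, 113.3]
force: [1.5, -1.6, 1.9]
gripper_width: 13.7
pos [612.3  57.9  69.4] rot [179.99  -0.   113.25] tip past mouth 25.5 lat 0.7 Falong -2.3 F [ 1.03 -2.06  1.98] w 13.6
```

```bash
python3 -m jog '0 0 0 -.01 .02 0 0; 0 0 0 -.016 .037 0 0; 0 0 0 -.016 .037 0 0'; python3 f.py; python3 - <<'E'
from h import *
a=grab_frame("scene"); save("","q.png",np.clip(a[220:340,330:450]*1.6,0,255).astype(np.uint8),None,5)
E
```

```text
time_s: 18.08
ee_pos: [612.0, 58.6, 69.5]
ee_rot: [180.0, 0.0, 113.3]
force: [2.0, -3.6, 2.3]
gripper_width: 14.0
pos [612.   58.6  69.5] rot [1.7999e+02 1.0000e-02 1.1325e+02] tip past mouth 26.3 lat 0.8 Falong -3.82 F [ 1.36 -3.57  2.47] w 14.0
```

View pics/q.png

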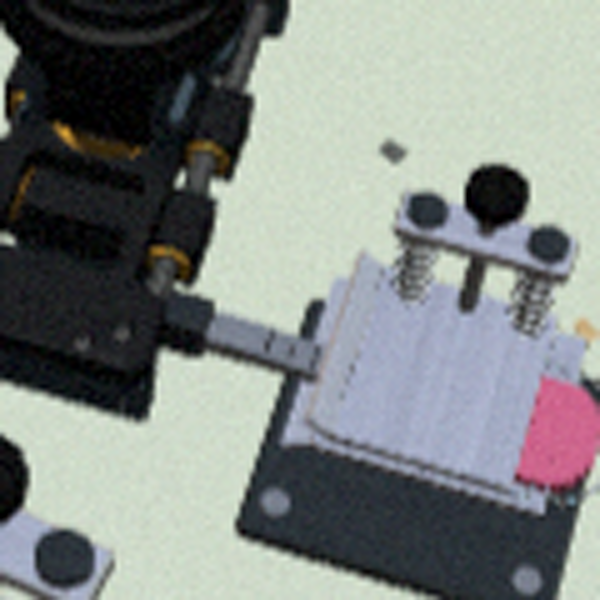

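The blade is deep in the mouth, the knob and retainer are unmoved in the picture, and the drag is starting to rise. From here I use half-millimetre steps.

```bash
python3 -m jog '0 0 0 -.008 .018 0 0; 0 0 0 -.008 .018 0 0; 0 0 0 -.008 .018 0 0'; python3 f.py
```

```text
time_s: 18.8
ee_pos: [611.8, 59.1, 69.5]
ee_rot: [180.0, 0.0, 113.3]
force: [1.6, -5.6, 2.1]
gripper_width: 13.6
pos [611.8  59.1  69.5] rot [1.7999e+02 1.0000e-02 1.1325e+02] tip past mouth 26.8 lat 0.8 Falong -5.03 F [ 1.8  -4.7   2.05] w 13.6
```

```bash
python3 -m jog '0 0 0 -.008 .018 0 0; 0 0 0 -.008 .018 0 0; 0 0 0 -.008 .018 0 0'; python3 f.py
```

```text
time_s: 19.48
ee_pos: [611.6, 59.5, 69.5]
ee_rot: [180.0, 0.0, 113.3]
force: [1.8, -6.2, 2.3]
gripper_width: 13.4
pos [611.6  59.5  69.4] rot [1.7999e+02 2.0000e-02 1.1326e+02] tip past mouth 27.3 lat 0.8 Falong -5.41 F [ 2.03 -5.01  2.01] w 13.8
```

```bash
python3 -m jog '0 0 0 -.008 .018 0 0; 0 0 0 -.008 .018 0 0; 0 0 0 -.008 .018 0 0'; python3 f.py
```

```text
time_s: 20.15
ee_pos: [611.6, 59.8, 69.5]
ee_rot: [180.0, 0.0, 113.3]
force: [2.0, -6.4, 2.1]
gripper_width: 13.7
pos [611.6  59.7  69.5] rot [1.7998e+02 5.0000e-02 1.1326e+02] tip past mouth 27.5 lat 0.8 Falong -6.05 F [ 2.32 -5.59  2.33] w 13.9
```

```bash
python3 -m jog '0 0 0 -.008 .018 0 0; 0 0 0 -.008 .018 0 0; 0 0 0 -.008 .018 0 0; 0 0 0 -.008 .018 0 0'; python3 f.py; python3 f.py
```

```text
time_s: 20.95
ee_pos: [611.5, 60.0, 69.5]
ee_rot: [180.0, 0.1, 113.3]
force: [2.0, -6.6, 1.9]
gripper_width: 14.0
pos [611.5  60.   69.5] rot [1.7997e+02 8.0000e-02 1.1327e+02] tip past mouth 27.7 lat 0.8 Falong -6.92 F [ 2.63 -6.4   1.96] w 13.8
pos [611.5  60.   69.5] rot [1.7997e+02 7.0000e-02 1.1327e+02] tip past mouth 27.7 lat 0.8 Falong -7.19 F [ 2.71 -6.66  2.  ] w 13.8
```

The push is 7 N, steady and snug. A last check of the retainer and the other things, then I hand in.

```bash
python3 - <<'E'
from h import *
a=grab_frame("scene").astype(int); o=cv2.imread("pics/s0.png")[:,:,::-1].astype(int)
for q,(x,y,w,h) in dict(retainer=(430,290,28,32),knob=(410,250,38,30),hem=(330,185,62,42),rest=(265,258,42,32),tin=(194,208,40,36)).items():
    A,O=[np.float32(i[y:y+h,x:x+w].sum(2)) for i in(a,o)]
    s,r=cv2.phaseCorrelate(O-O.mean(),A-A.mean()); print(q,np.round(s,2),round(r,2))
s=env.state();print(s["time_s"],s["force"].round(1),s["gripper_width"])
env.job_done()
E
python3 -c "
from workcell import env;s=env.state();print(s['time_s'],s['ee_pos'],s['force'])"
```

```text
retainer [-0.   -0.12] 1.0
knob [0. 0.] 1.0
hem [-1.23  2.6 ] 0.05
rest [ 0.52 -0.03] 0.9
tin [0.04 0.02] 0.95
21.6 [ 2.8 -6.2  3.3] 13.628883310790364
the job is handed in; nothing more can be done
the job is handed in; nothing more can be done
```

I handed the job in at 21.6 s with the gauge still gripped by its handle and the blade snug between the jaws of the small grey holder. No verdict was reported.

**Insertion:** I gripped the handle about 5 mm behind its middle at 30 N, later raised to 40 N. I lowered the blade until it touched the lower jaw, then slid it in until the push held steady at about 7 N. By my estimate the tip is 27.7 mm past the mouth point and about 1 mm off centre. That is just beyond the stated 15–27 mm range, but my position error is about 2 mm. Some of the 7 N, roughly 1.7 N, is friction from my own light downward press on the lower jaw.

**Last checks:**
- **Retainer and upper jaw:** in the scene picture the retainer's image moved about 0.1 pixel and the knob's not at all.
- **Finger rest and tin:** the rest's image moved about 0.5 pixel and the tin's under 0.1.
- **Hemostat:** the picture comparison gave no usable result (match score only 0.05), possibly because the arm was in that part of the picture. No move was aimed near it, but I did not confirm its position.
- **Contact forces:** I could not measure the blade-on-jaw or jaw-on-retainer forces directly. They are inferred from the wrist force and the pictures.

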